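# Load and tip the lid barrow

## Robot

A 6-joint arm with a two-finger parallel gripper is mounted at the origin on a cart in front of the work surface, level with it; the furniture and walls round the work are solid. World frame = base frame: x ahead of the robot, y to its left, z up, the work surface at z = 0. Lengths are in m, angles in rad, forces in N, time in s.
With the tool pointing down it reaches from about 0.3 to 1 m from the base axis. Payload 5.1 kg.
Tool frame: the origin (TCP) lies at the centre of the arm's flange, where the gripper is bolted on; the fingertips stand 190 mm ahead of it and the grasp point (between the pads) lies 171 mm ahead of it; z points along the fingers, y is the line along which they close (so a half turn about z gives the same grasp; the last joint's range is limited). The gripper opens to 95 mm and grips with 3 to 60 N. Pads are 20 mm wide; open, the fingers measure 119 mm over their backs; the gripper's body (75 mm by 180 mm) begins 59 mm behind the grasp point.
Start: joints at [-1.362, 0.124, 1.65, -0, 1.367, -0.083], TCP at [0.187, -0.623, 0.405] pointing down, gripper open.
Joint ranges: [-2.61, 2.61], [-1.02, 2.33], [0.03, 2.71], [-1.35, 4.49], [0.32, 2.68], [-2.91, 2.91]. Speed limits (rad/s): [2.57, 2.57, 3.14, 3.14, 3.14, 3.14].

## Interface

Orientations are given as a rotation vector (axis times angle).
In Python, from bench import env, snapshot gives the robot as it stands.
- The arm moves only by the tool step_arm, never from a script. Its argument "steps" is text: rows parted by semicolons, each of 7 numbers parted by spaces: the shift along the tool's x, y, z in mm, then the turn, a rotation vector about the tool's x, y, z in degrees, then the closure in counts, from 0 (fully open) to 255 (shut). In form: tx ty tz ax ay az grip; .... A call has 1 to 5 rows; each row is the pose to reach, as a shift and turn from the pose commanded when the call began, along the tool's axes at that moment; what a row does not reach only later rows make up. A row lasts 1/12 s, in which the tool goes at most 41.7 mm and 7.16 degrees, less where a joint would pass 70% of its speed; a pose out of reach is approached as far as the arm can. A call with a gripper value outside its range is refused whole. The fingers move at their own pace and stop on an object; "force" is the grip in N (left out, the last holds). Time passes only in rows, so rows that repeat a pose let the fingers close. It gives the time, the measured TCP pose, the force, the opening and the grip force at its end, in the units of the state.
- env.get_obs(): the state, without advancing time (a new reading comes with each control period).
- snapshot(name): name is "side" or "top"; returns a dict with "image" (400x640x3 uint8, red, green, blue), "fovy" (degrees; the focal length in pixels is half the picture's height over the tangent of half this angle, whatever the lens; pixels are square), "cx", "cy" (the principal point, pixels), "R" (3x3) and "t" (3): a world point X has camera coordinates R X + t. Camera axes: x right, y down, z forward; pixel columns grow to the right and rows downward; lengths in m; the calibration is good to about 2 mm. A picture is of the moment at which its call begins. There is no depth.
- env.finish_job(): hands the job in; it is judged then, once.
The state is a dict: "clock": time; "qpos": joint angles; "dq": joint speeds; "effort": joint torques, N m; "eef_pos": TCP position; "eef_rot": TCP orientation; "wrist_force": force on the tool from outside, world axes, zero at the start; "wrist_torque": the same for the moment, N m; "grip_width": finger opening in m; "grip_force": force on a finger pad.
Only numpy, scipy, OpenCV 4.12 (cv2) and the standard library are available. Lean on these libraries where they do the work, as an engineer would, in place of code of your own. Each camera call takes 0.05 s, during which the arm holds its last target. There are 200 camera calls.

## Task

Put the two jar lids from the leaning rack into the tub of the small tip barrow, beside the lid that is already in it, and leave the open screw band in the rack. Then take the barrow's handle, lift it so that all three lids slide forward over the wheel into the catch tray, and lower the handle gently, without letting it drop, until the barrow stands on its legs again. Let go, and do not disturb the other things on the table.

Things in the scene. Friction and masses are not known exactly. Their poses are not given: they have to be found in the camera images.
- lid_a: gold metal jar lid, disc 54 mm in diameter, 12 mm thick, 11 g; origin at the centre of its underside face, z along its axis to the closed face. Starts on edge in one of the three rack places (varies), leaning 30 degrees towards the robot, z axis pointing away from the robot and 30 degrees up. Disc centre: 6 mm along z from the origin.
- lid_b: gold metal jar lid, disc 54 mm in diameter, 12 mm thick, 11 g; origin at the centre of its underside face, z along its axis to the closed face. Starts on edge in one of the three rack places (varies), leaning 30 degrees towards the robot, z axis pointing away from the robot and 30 degrees up. Disc centre: 6 mm along z from the origin.
- lid_c: gold metal jar lid, disc 54 mm in diameter, 12 mm thick, 11 g; origin at the centre of its underside face, z along its axis to the closed face. It starts lying flat on the sloping floor of the tub, origin down.
- screw_band: gold jar screw band, an open ring 54 mm outside, 38 mm inside, 12 mm high; stands in the remaining place of the rack in the same pose as the lids (same origin and axes) and must stay there.
- rack: fixed plywood rack, 208 mm along y, 100 mm along x; origin at the centre of its underside, z up, x away from the robot. Three places at y = -66, 0, +66 mm; in each a disc stands on edge, its foot 30 mm above the table, leaning 30 degrees towards -x, so its upper edge points along (-0.5, 0, 0.87).
- rack_mid (a point): point in the middle rack place on the lean plane, at the foot of the disc's robot-side face (rack axes). There the disc rests on two wire prongs 34 mm apart inside, reaching 33 mm up the disc; a 14 mm strip holds the foot at the far face. The middle of both faces is free from 15 mm above the foot: pinch there across the 12 mm, fingers along the lean, and draw the disc out along the lean by 35 mm or more.
- barrow: fixed steel dock plate, 245 x 110 mm, that holds the wheel of the barrow; origin at its underside, z up, x the forward (tipping) direction, mostly to the robot's left (+y). The axle lies at x = +45 mm, height 67 mm, parallel to y.
- tub (a joint): swing of the barrow (tub, legs, handle; 0.35 to 0.6 kg) about the wheel axle, in rad: 0 with the legs down, growing as the handle is lifted and the tub tips forward (about barrow +y), stop at 1.2 (69 degrees). No latch, little friction: it falls back by its weight unless nearly fully tipped, so hold the handle all the way.
- tub_floor (a point): centre of the tub floor's upper side, 106 mm above the table; turns with the tub (x forward, z up with the legs down). Aluminium tub, inside x from -80 to +82 mm, 130 mm wide, side and rear walls 42 mm high, open at the top and front; the floor slopes 8 degrees down to the rear. Lids slide out over the front when tipped past about 0.9 rad.
- handle (a point): middle of the handle's round steel crossbar, 12 mm thick, 96 mm long, along the barrow's y; with the legs down 200 mm behind the axle, 45 mm above it, 112 mm above the table. Free above and below. On lifting it runs on an arc of 205 mm about the axle, up and forward. The bar can turn between the fingers, so the tool may keep its direction.
- axle (a point): centre of the wheel axle, the hinge of the barrow; does not move. Its x is the barrow's forward direction, y along the axle.
- tray: fixed steel catch tray in front of the wheel, 150 mm along x (barrow's forward direction), 160 mm along y; floor 16 mm above the table, walls up to 60 mm, only the near wall to 24 mm; origin at the centre of its underside.
- jar: empty glass jar, 54 mm in diameter, 93 mm high, standing free; origin at the centre of its underside. Bystander, leave it.
- shaker: shaker with dark cap, 58 mm in diameter, 101 mm high, standing free; origin at the centre of its underside. Bystander, leave it.
- nozzle: steel piping nozzle, cone 33 mm wide and 44 mm high; origin at the centre of its underside. Bystander, leave it.
- counter: black tally counter, 46 x 62 x 28 mm; origin at the centre of its underside. Bystander, leave it.
There are look-alikes about, which are no part of the job. Leave any pink look-alike of the lid_b alone. What is shaped like the lid_c but pink is not meant.

How it is judged:
On the way, in this order (a step that is already met when the one before it is completed fails the run):
1. all three lids lie in the tub, let go, while the barrow stands on its legs (x of lid_a in the frame of tub_floor between -0.084 and 0.084 m and y of lid_a in the frame of tub_floor between -0.068 and 0.068 m and z of lid_a in the frame of tub_floor between -0.02 and 0.06 m and x of lid_b in the frame of tub_floor between -0.084 and 0.084 m and y of lid_b in the frame of tub_floor between -0.068 and 0.068 m and z of lid_b in the frame of tub_floor between -0.02 and 0.06 m and x of lid_c in the frame of tub_floor between -0.084 and 0.084 m and y of lid_c in the frame of tub_floor between -0.068 and 0.068 m and z of lid_c in the frame of tub_floor between -0.02 and 0.06 m and value of joint tub below 0.06 rad and contact force between the fingers and lid_a below 0.1 N and contact force between the fingers and lid_b below 0.1 N and contact force between the fingers and lid_c below 0.1 N), for 0.2 s.
2. the barrow is tipped (past 0.6 rad) and all three lids are in the catch tray (x of lid_a in the frame of tray between -0.078 and 0.078 m and y of lid_a in the frame of tray between -0.083 and 0.083 m and z of lid_a in the frame of tray between 0 and 0.065 m and x of lid_b in the frame of tray between -0.078 and 0.078 m and y of lid_b in the frame of tray between -0.083 and 0.083 m and z of lid_b in the frame of tray between 0 and 0.065 m and x of lid_c in the frame of tray between -0.078 and 0.078 m and y of lid_c in the frame of tray between -0.083 and 0.083 m and z of lid_c in the frame of tray between 0 and 0.065 m and value of joint tub above 0.6 rad), for 0.1 s.
At the end, for the whole second after the job is handed in: All three lids lie at rest inside the walls of the catch tray (origins within 78 mm lengthwise and 83 mm sideways of its centre and under 65 mm above its underside), the barrow is back on its legs (joint under 0.05 rad), and the screw band is within 15 mm of where it started in the rack (x of lid_a in the frame of tray between -0.078 and 0.078 m and y of lid_a in the frame of tray between -0.083 and 0.083 m and z of lid_a in the frame of tray between 0 and 0.065 m and x of lid_b in the frame of tray between -0.078 and 0.078 m and y of lid_b in the frame of tray between -0.083 and 0.083 m and z of lid_b in the frame of tray between 0 and 0.065 m and x of lid_c in the frame of tray between -0.078 and 0.078 m and y of lid_c in the frame of tray between -0.083 and 0.083 m and z of lid_c in the frame of tray between 0 and 0.065 m and value of joint tub below 0.05 rad and distance of screw_band from where it was at the start of the episode below 0.015 m and linear speed of each of lid_a, lid_b, lid_c below 0.03 m/s); the robot touches nothing.
It fails at once if the barrow falls back (faster than 2.5 rad/s downward) (velocity of joint tub below -2.5 rad/s).
It fails at once if the screw band is taken or pushed out of its place (more than 20 mm) (distance of screw_band from where it was at the start of the episode above 0.02 m).
It fails at once if a bystander is pushed more than 30 mm (distance of any of jar, shaker, nozzle, counter from where it was at the start of the episode above 0.03 m).
It fails at once if the jar or the shaker is tipped over (angle between any of jar, shaker's own z axis and vertical above 0.5 rad).
It also fails if it takes over 72 s, if anything falls off the work surface, if the arm or the gripper's body presses on something with over 40 N, if the wrist force passes 120 N, or if a joint passes its speed limit or range.

## Working session

There is one attempt and no reset: what is moved stays moved. The work goes in short steps, Python scripts to look and compute and a tool call to move; the robot and the scene stay as the last step left them, time stands still between calls to the robot, and variables do not carry over. Pictures are saved under pics/ and viewed, at most 10 in all, crops included, and the job is handed in when it is done.

Besides the shell and the picture viewer there is one more tool, called after "Call:" by a JSON object that holds its "name" and its "arguments", one argument or row to a line. step_arm: Moves the arm, as the interface text tells. Its arguments: {"type":"object","properties":{"steps":{"type":"string"},"force":{"type":"number"}},"required":["steps"]}

```bash
mkdir -p pics; ls
python3 - <<'E'
from bench import env, snapshot
import cv2,numpy as np
for n in ("side","top"):
    s=snapshot(n); cv2.imwrite(f"pics/{n}0.png",cv2.resize(s["image"][:,:,::-1],(800,500),interpolation=cv2.INTER_CUBIC))
    np.savez(f"{n}.npz",**s); print(n,s["fovy"],s["cx"],s["cy"],s["R"].round(4).tolist(),s["t"].round(4).tolist())
print(env.get_obs())
E
```

```text
pics
side 43.714070256328014 323.858404481638 191.01977792761707 [[0.9626, -0.2704, -0.0138], [-0.1233, -0.3925, -0.9115], [0.2411, 0.8791, -0.4112]] [-0.5425, 0.0792, 1.2487]
top 51.74692142599217 320.9530194173353 202.0107271553666 [[0.0004, -0.9999, -0.0127], [-0.9939, 0.001, -0.1102], [0.1102, 0.0127, -0.9938]] [-0.1598, 0.5314, 1.2712]
{'clock': 0.1, 'qpos': array([-1.36160357e+00,  1.24421387e-01,  1.65149961e+00,  9.36042027e-06,
        1.36750797e+00, -8.25800173e-02]), 'dq': array([-0.00050704, -0.0018644 , -0.00329212, -0.00113015,  0.00215146,
        0.00142373]), 'effort': array([ 4.54819228e-04, -4.18885624e+01, -3.61097538e+01,  7.77310040e-02,
        4.61357203e-02, -6.25404573e-05]), 'eef_pos': array([ 0.18691261, -0.622317  ,  0.40364399]), 'eef_rot': array([-3.10640759e+00, -4.56422172e-01,  1.68016773e-04]), 'wrist_force': array([-0.4935923 , -0.17785968,  0.08699157]), 'wrist_torque': array([0.03033984, 0.02353333, 0.01637737]), 'grip_force': 0.0, 'grip_width': 0.09518761220302767}
```

View pics/side0.png

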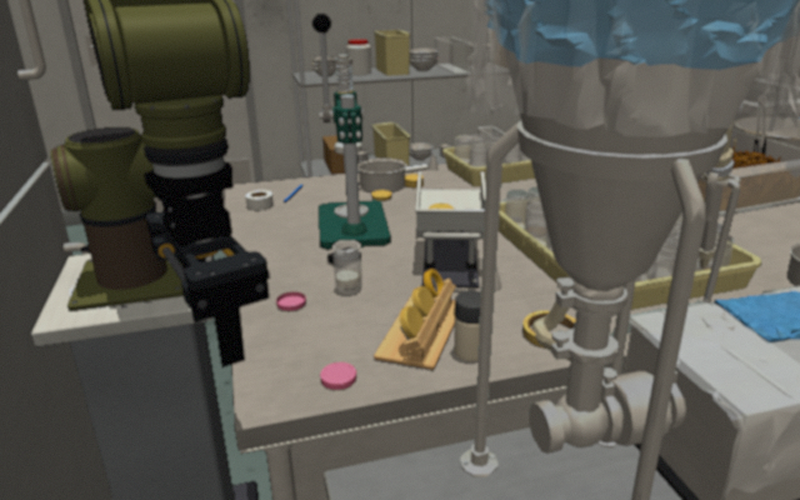

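View pics/top0.png

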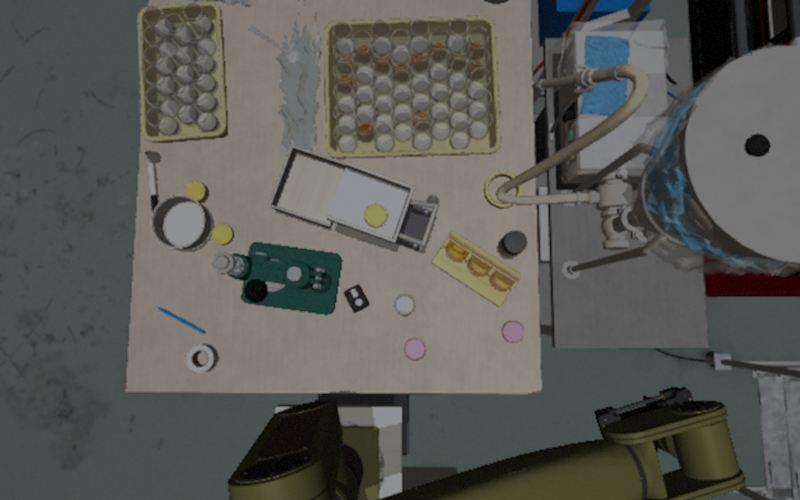

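The side picture shows the rack near (425,320), the barrow behind it at (450,230), and the shaker at (470,330). In the top picture the barrow and tray run from (285,180) to (430,225), with lid_c at (375,215). The rack is at (475,270), the shaker at (513,243), the jar at (404,305), the counter at (357,298), and the pink lids at (415,348) and (513,331).

Run:
```python
import cv2,numpy as np
t=np.load("top.npz")["image"][:,:,::-1]; s=np.load("side.npz")["image"][:,:,::-1]
# top crop x 210..430, y 110..250 ; 
c=t[110:260,210:425]; c=cv2.resize(c,None,fx=3.7,fy=3.7,interpolation=cv2.INTER_CUBIC); cv2.imwrite("pics/topc.png",cv2.convertScaleAbs(c,alpha=1.3))
c=s[130:300,295:400]; c=cv2.resize(c,None,fx=3.5,fy=3.5,interpolation=cv2.INTER_CUBIC); cv2.imwrite("pics/sidec.png",cv2.convertScaleAbs(c,alpha=1.2)); print(c.shape)
```

```text
(595, 368, 3)
```

View pics/topc.png

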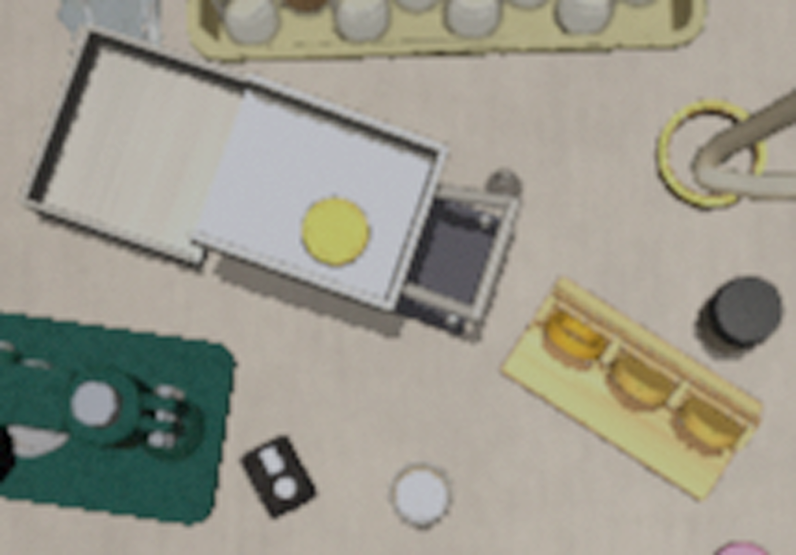

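View pics/sidec.png

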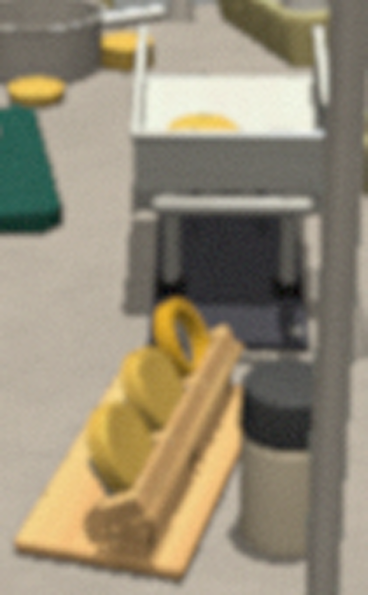

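Top crop:
- Tub walls run from (245,78) to (443,150) and from (195,238) to (390,305).
- The handle bar runs from about (513,200) to (477,328), and lid_c is at (335,232).
- The front edge of the rack base runs from (503,370) to (702,497).

Side crop: the open band is in the far (+y) place at (180,335). The lids are in the middle place (155,385) and the near place (122,447).

```bash
cat > h.py <<'E'
import numpy as np,cv2
from scipy.spatial.transform import Rotation as Rn
def cam(n):
    d=np.load(n+".npz"); f=200/np.tan(np.radians(float(d["fovy"]))/2)
    return d["R"],d["t"],f,float(d["cx"]),float(d["cy"])
def ray(n,uv,z):
    R,t,f,cx,cy=cam(n); d=R.T@np.array([(uv[0]-cx)/f,(uv[1]-cy)/f,1]); C=-R.T@t
    return C+d*(z-C[2])/d[2]
def proj(n,X):
    R,t,f,cx,cy=cam(n); P=np.atleast_2d(X)@R.T+t
    return np.c_[P[:,0]/P[:,2]*f+cx,P[:,1]/P[:,2]*f+cy]
T=lambda u,v,z:ray("top",(210+u/3.7,110+v/3.7),z)
S=lambda u,v,z:ray("side",(295+u/3.5,130+v/3.5),z)
E
python3 - <<'E'
from h import *
np.set_printoptions(precision=4,suppress=True)
for n in("top","side"):
    R,t,*_=cam(n); print(n,-R.T@t)
a,b=T(503,370,.012),T(702,497,.012); print("rack front",a,b,np.linalg.norm(a-b),np.degrees(np.arctan2(*(a-b)[:2])))
c,d=S(18,547,.006),S(183,578,.006);print("rack side: front-right, back-right",c,d,np.linalg.norm(c-d))
print("disc side: end,mid",S(122,447,.0594),S(155,385,.0594))
print("disc top apex (z=.08): band,mid,end",T(575,362,.08),T(637,408,.08),T(703,452,.08))
a,b=T(513,200,.112),T(477,328,.112); print("handle",a,b,(a+b)/2,np.linalg.norm(a-b))
print("handle side",S(152,203,.112),S(312,203,.112))
for p,q in(((245,78),(443,150)),((195,238),(390,305))):
    a,b=T(*p,.15),T(*q,.15); print("wall",a,b,np.linalg.norm(a-b),"yaw",np.degrees(np.arctan2(*(a-b)[1::-1])))
a,b=T(443,150,.14),T(390,305,.14); print("rear mid",(a+b)/2,np.linalg.norm(a-b))
print("lidc",T(335,232,.112)); print("jar",T(420,495,.093),"shaker",T(745,313,.1))
print("tray corners",T(92,30,.06),T(30,205,.06))
E
```

```text
top [ 0.3882 -0.1764  1.3199]
side [ 0.2309 -1.2134  0.5781]
rack front [ 0.5076 -0.2392  0.012 ] [ 0.399  -0.4078  0.012 ] 0.20047094386273207 32.799614797676874
rack side: front-right, back-right [ 0.399  -0.4139  0.006 ] [ 0.4785 -0.4681  0.006 ] 0.09619858305536932
disc side: end,mid [ 0.4607 -0.4125  0.0594] [ 0.4988 -0.352   0.0594]
disc top apex (z=.08): band,mid,end [ 0.5079 -0.2947  0.08  ] [ 0.4703 -0.3445  0.08  ] [ 0.4346 -0.3973  0.08  ]
handle [ 0.6357 -0.2433  0.112 ] [ 0.532  -0.2139  0.112 ] [ 0.5839 -0.2286  0.112 ] 0.10770150106401981
handle side [ 0.5408 -0.2106  0.112 ] [ 0.6409 -0.242   0.112 ]
wall [ 0.726 -0.031  0.15 ] [ 0.6677 -0.1868  0.15  ] 0.16634549974611845 yaw 69.49831636579513
wall [0.5983 0.0064 0.15  ] [ 0.5455 -0.1456  0.15  ] 0.16090657671901315 yaw 70.83633107383667
rear mid [ 0.6085 -0.1661  0.14  ] 0.13010180511704006
lidc [ 0.6098 -0.1003  0.112 ]
jar [ 0.3998 -0.1684  0.093 ] shaker [ 0.5454 -0.4297  0.1   ]
tray corners [0.7944 0.1113 0.06  ] [0.6429 0.1601 0.06  ]
```

```bash
cat > ov.py <<'E'
from h import *
psi=np.radians(-33.0); rc=np.array([.495,-.352]); xd=0.001  # xd: rack x of closed-face centre
rx=np.array([np.cos(psi),np.sin(psi),0]); ry=np.array([-np.sin(psi),np.cos(psi),0]); ez=np.array([0,0,1.])
n=.866*rx+.5*ez; l=-.5*rx+.866*ez
def cc(y,off=0): return np.r_[rc,0]+xd*rx+y*ry+.0594*ez-off*n
if __name__=="__main__":
    a=np.linspace(0,2*np.pi,60)[:,None]; out=[]
    for nm,(x0,y0,w,h) in (("top",(335,175,90,80)),("side",(300,205,90,95))):
        im=np.load(nm+".npz")["image"][y0:y0+h,x0:x0+w,::-1]; k=5 if nm=="top" else 4.2
        im=cv2.convertScaleAbs(cv2.resize(im,None,fx=k,fy=k,interpolation=cv2.INTER_CUBIC),alpha=1.25)
        def line(P,c,cl=True): cv2.polylines(im,[np.int32((proj(nm,P)-[x0,y0]+.5)*k)],cl,c,1)
        for y in(-.066,0,.066):
            line(cc(y)+.027*(np.cos(a)*ry+np.sin(a)*l),(0,0,255)); line(cc(y,.012)+.027*(np.cos(a)*ry+np.sin(a)*l),(255,0,0))
        line(np.array([np.r_[rc,.006]+sx*.05*rx+sy*.104*ry for sx,sy in((-1,-1),(1,-1),(1,1),(-1,1))]),(0,200,0))
        out.append(im)
    H=max(o.shape[0] for o in out); out=[cv2.copyMakeBorder(o,0,H-o.shape[0],0,0,cv2.BORDER_CONSTANT) for o in out]
    o=np.hstack(out); 
    if o.shape[1]>800:o=cv2.resize(o,(800,int(o.shape[0]*800/o.shape[1])))
    cv2.imwrite("pics/ov.png",o)
E
python3 ov.py
```

```text
(no output)
```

View pics/ov.png

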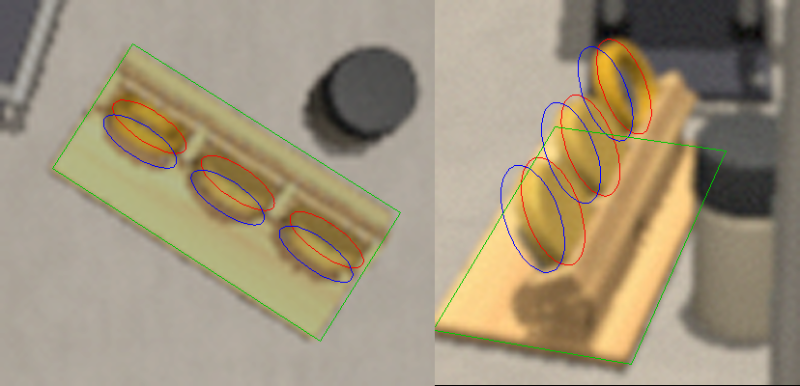

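The rack outline fits well. The disc model needs about 4 mm more along rack x, and that is enough for the approach.

```bash
sed -i 's/xd=0.001/xd=0.005/' ov.py
cat > plan.py <<'E'
from ov import *
from bench import env
def rack_pose(y,up=0,g=.011):
    R=np.c_[ry,n,-l]; return cc(y,.006)+(g+.171+up)*l,R
B=np.radians(72.3); bf=np.array([np.cos(B),np.sin(B),0]); bl=np.array([-np.sin(B),np.cos(B),0])
tub=np.array([.635,-.085,.106]); hdl=np.array([.586,-.228,.112])
def tub_pose(x,yfoot,tilt=20,up=0,reach=.038):
    "disc foot at tub (x,yfoot), leaning tilt deg to +y; up = height above floor contact"
    t=np.radians(tilt); L=np.sin(t)*bl+np.cos(t)*ez; N=np.cos(t)*-bl+np.sin(t)*ez
    R=np.c_[np.cross(N,-L),N,-L]; foot=tub+x*bf+yfoot*bl+(x*np.tan(np.radians(8))+.004+up)*ez
    return foot+(reach+.171)*L,R
def bar_pose(th=0,up=0,hd=None):
    R=np.c_[np.cross(bf,-ez),bf,-ez]; h0=hdl if hd is None else hd
    ax=h0+.2*bf-.045*ez; a=np.arctan2(.045,-.2)-th
    return ax+.205*(np.cos(a)*bf+np.sin(a)*ez)+(.171+up)*ez,R
def rel(p,R,p0=None,R0=None):
    if p0 is None:
        o=env.get_obs(); p0=o["eef_pos"]; R0=Rn.from_rotvec(o["eef_rot"]).as_matrix()
    print("shift",(R0.T@(p-p0)*1000).round(1),"turn",np.degrees(Rn.from_matrix(R0.T@R).as_rotvec()).round(1),"| target",p.round(3)); return p,R
E
python3 - <<'E'
from plan import *
a=rel(*rack_pose(0,.09)); b=rel(*rack_pose(0),*a); print(rack_pose(-.066)[0]); print(tub_pose(.038,-.02),bar_pose())
E
```

```text
shift [ 284.7 -274.   112.2] turn [-28.8  10.5 -39.4] | target [ 0.381 -0.278  0.292]
shift [-0.  0. 90.] turn [ 0.  0. -0.] | target [ 0.419 -0.302  0.214]
[ 0.38257042 -0.35768336  0.214012  ]
(array([ 0.59750814, -0.03314657,  0.31173631]), array([[ 0.30403306,  0.89520896,  0.32582942],
       [ 0.95266148, -0.28569762, -0.10398543],
       [ 0.        ,  0.34202014, -0.93969262]])) (array([ 0.586, -0.228,  0.283]), array([[-0.95266148,  0.30403306, -0.        ],
       [ 0.30403306,  0.95266148, -0.        ],
       [ 0.        ,  0.        , -1.        ]]))
```

Call:
{"name": "step_arm", "arguments": {
  "steps": "285 -274 20 -29 10 -39 110;285 -274 20 -29 10 -39 110;285 -274 20 -29 10 -39 110;285 -274 20 -29 10 -39 110;285 -274 20 -29 10 -39 110",
  "force": 15
}}

```text
clock: 0.52
eef_pos: [0.2895, -0.4395, 0.3934]
eef_rot: [2.572, 1.077, 0.251]
wrist_force: [0.3, -0.4, 0.1]
grip_width: 0.0675
grip_force: 0.0
```

```bash
python3 -c "
from plan import *
rel(*rack_pose(0,.09)); print(env.get_obs()['qpos'])"
```

```text
shift [176.3 -83.9  81.4] turn [ -7.8   3.3 -10.9] | target [ 0.381 -0.278  0.292]
[-1.12052802 -0.22769129  2.0197425   0.18476451  1.00348394 -0.41511544]
```

Call:
{"name": "step_arm", "arguments": {
  "steps": "176 -84 81 -8 3 -11 110;176 -84 81 -8 3 -11 110;176 -84 81 -8 3 -11 110;176 -84 81 -8 3 -11 110;176 -84 81 -8 3 -11 110"
}}

```text
clock: 0.93
eef_pos: [0.3793, -0.2801, 0.2936]
eef_rot: [2.338, 1.265, 0.332]
wrist_force: [-0.3, -0.4, -1.0]
grip_width: 0.0544
grip_force: 0.0
```

Run:
```python
from plan import *
from bench import snapshot
rel(*rack_pose(0,.09)); print(env.get_obs()['qpos'])
o=[]
for nm,(x0,y0,w,h),k in (("top",(315,155,110,110),3.6),("side",(290,150,110,150),2.7)):
    im=snapshot(nm)["image"][y0:y0+h,x0:x0+w,::-1]; o.append(cv2.convertScaleAbs(cv2.resize(im,(395,int(h*395/w)),interpolation=cv2.INTER_CUBIC),alpha=1.25))
H=max(i.shape[0] for i in o); cv2.imwrite("pics/p1.png",np.hstack([cv2.copyMakeBorder(i,0,H-i.shape[0],0,0,0) for i in o]))
```

```text
shift [ 2.7 -0.8  1.4] turn [ 0.   0.4 -0.1] | target [ 0.381 -0.278  0.292]
[-0.76944632 -0.29903966  2.26218863  0.14460349  0.66635955 -0.28076896]
```

View pics/p1.png

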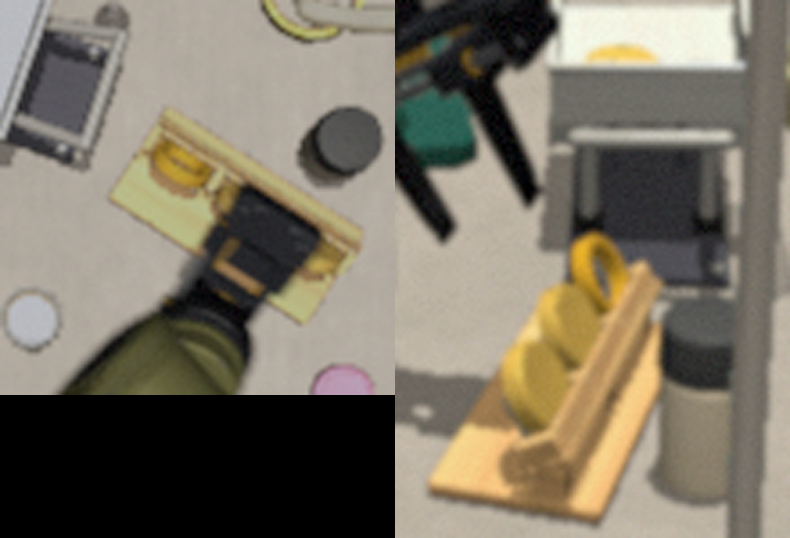

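The top part shows the gripper over the middle and near places. In the side part the fingertips are at (447,238) and (532,203), the middle disc is at about (570,325), and its top is at (560,285).

Run:
```python
from plan import *
o=env.get_obs(); p=o["eef_pos"]; R=Rn.from_rotvec(o["eef_rot"]).as_matrix()
f=lambda P:((proj("side",P)-[290,150])*395/110+[395,0]).round(0)
for s in(-1,1):
    print("tip now inner/outer",f(p+R@[0,s*.0272,.19]),f(p+R@[0,s*.039,.19]))
print("mid tip at grasp",f(cc(0,.006)+(.011-.019)*l), "mid disc faces centre far/near",f(cc(0)),f(cc(0,.012)),"apex",f(cc(0)+.027*l),f(cc(0,.012)+.027*l))
for y in (-.066,0,.066):
    a=np.linspace(0,2*np.pi,60)[:,None]
    q=f(cc(y)+.027*(np.cos(a)*ry+np.sin(a)*l)); print("far face bbox",q.min(0),q.max(0))
```

```text
tip now inner/outer [[452. 231.]] [[435. 237.]]
tip now inner/outer [[530. 198.]] [[547. 191.]]
mid tip at grasp [[572. 340.]] mid disc faces centre far/near [[574. 325.]] [[557. 332.]] apex [[551. 287.]] [[534. 293.]]
far face bbox [513. 336.] [569. 432.]
far face bbox [548. 281.] [600. 370.]
far face bbox [579. 231.] [627. 315.]
```

Model and picture agree to 1–2 mm, so I'll descend and grip.

Call:
{"name": "step_arm", "arguments": {
  "steps": "2 0 32 0 0 0 110;2 0 62 0 0 0 110;2 0 91 0 0 0 110;2 0 91 0 0 0 110;2 0 91 0 0 0 200"
}}

```text
clock: 1.45
eef_pos: [0.4176, -0.3058, 0.214]
eef_rot: [2.342, 1.267, 0.33]
wrist_force: [0.3, -0.1, -0.5]
grip_width: 0.0514
grip_force: 0.0
```

Call:
{"name": "step_arm", "arguments": {
  "steps": "0 0 0 0 0 0 255;0 0 0 0 0 0 255;0 0 0 0 0 0 255;0 0 0 0 0 0 255;0 0 0 0 0 0 255"
}}

```text
clock: 1.87
eef_pos: [0.4176, -0.3052, 0.2164]
eef_rot: [2.34, 1.266, 0.332]
wrist_force: [-5.1, 5.6, -0.0]
grip_width: 0.0192
grip_force: 3.0
```

Call:
{"name": "step_arm", "arguments": {
  "steps": "0 0 0 0 0 0 255;0 0 0 0 0 0 255;0 0 0 0 0 0 255;0 0 0 0 0 0 255"
}}

```text
clock: 2.2
eef_pos: [0.4174, -0.3047, 0.2155]
eef_rot: [2.342, 1.266, 0.332]
wrist_force: [-5.3, 6.4, 4.3]
grip_width: 0.0151
grip_force: 14.6
```

```bash
python3 -c "
from plan import *
rel(*rack_pose(0)); print(env.get_obs())"
```

```text
shift [ 2.6 -1.1  1.1] turn [-0.2  0.3 -0.1] | target [ 0.419 -0.302  0.214]
{'clock': 2.2, 'qpos': array([-0.75054716, -0.06010309,  2.20930751,  0.17432132,  0.48402768,
       -0.30439626]), 'dq': array([-0.00189475,  0.00127852, -0.00063795, -0.00064661,  0.00168802,
       -0.00122883]), 'effort': array([-4.73172460e-01, -2.72903806e+01, -3.36617303e+01,  1.32820965e-02,
       -2.83116348e+00, -2.61555025e-01]), 'eef_pos': array([ 0.41740597, -0.30472394,  0.21554713]), 'eef_rot': array([2.34203047, 1.26623481, 0.33210472]), 'wrist_force': array([-5.30458109,  6.40443612,  4.34681457]), 'wrist_torque': array([ 0.93319788,  0.69143558, -0.15334331]), 'grip_force': 14.563662931323051, 'grip_width': 0.015077503046694632}
```

Call:
{"name": "step_arm", "arguments": {
  "steps": "0 0 -8 0 0 0 255;0 0 -16 0 0 0 255;0 0 -26 0 0 0 255;0 0 -38 0 0 0 255;0 0 -50 0 0 0 255"
}}

```text
clock: 2.62
eef_pos: [0.3971, -0.2915, 0.26]
eef_rot: [2.337, 1.265, 0.332]
wrist_force: [0.8, -0.5, 0.2]
grip_width: 0.0121
grip_force: 15.0
```

Call:
{"name": "step_arm", "arguments": {
  "steps": "0 0 -12 0 0 0 255;0 0 -24 0 0 0 255;0 0 -30 0 0 0 255"
}}

```text
clock: 2.87
eef_pos: [0.3847, -0.2833, 0.2872]
eef_rot: [2.335, 1.264, 0.333]
wrist_force: [1.0, -1.6, -0.2]
grip_width: 0.0121
grip_force: 15.0
```

Run:
```python
from plan import *
from bench import snapshot
rel(*tub_pose(.038,-.02,20,.09)); print(env.get_obs()['qpos'])
o=[]
for nm,(x0,y0,w,h),k in (("top",(315,155,110,110),3.6),("side",(290,130,110,150),2.7)):
    im=snapshot(nm)["image"][y0:y0+h,x0:x0+w,::-1]; o.append(cv2.convertScaleAbs(cv2.resize(im,(395,int(h*395/w)),interpolation=cv2.INTER_CUBIC),alpha=1.25))
H=max(i.shape[0] for i in o); cv2.imwrite("pics/p2.png",np.hstack([cv2.copyMakeBorder(i,0,H-i.shape[0],0,0,0) for i in o]))
```

```text
shift [325.1  94.  -80.3] turn [ 10.1   6.9 -13.9] | target [ 0.598 -0.033  0.402]
[-0.76591002 -0.27358012  2.2546049   0.14567119  0.64493374 -0.28087558]
```

View pics/p2.png

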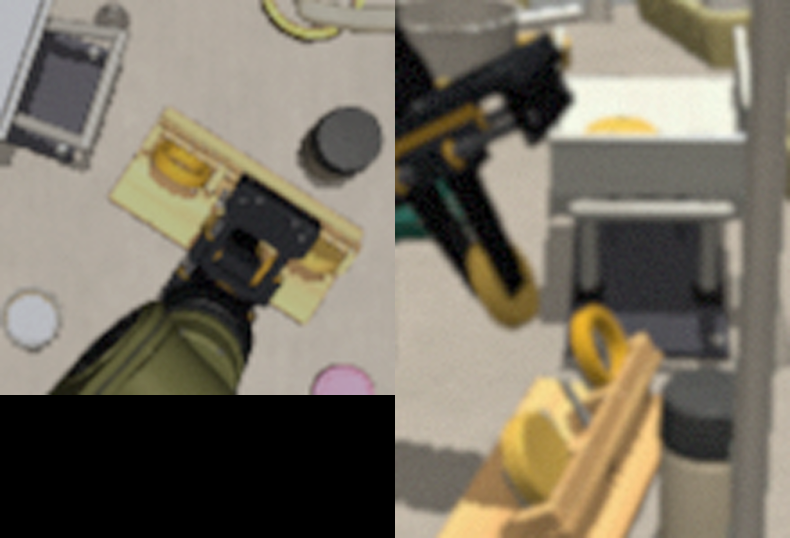

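The lid is held cleanly and the middle place is empty. The band and the near lid are undisturbed.

Call:
{"name": "step_arm", "arguments": {
  "steps": "15 0 -40 0 0 0 255;50 15 -60 3 2 -4 255;90 25 -80 6 4 -8 255;130 40 -90 9 6 -12 255;170 50 -90 10 7 -14 255"
}}

```text
clock: 3.38
eef_pos: [0.4728, -0.1441, 0.389]
eef_rot: [2.294, 1.681, 0.3]
wrist_force: [0.5, -1.4, 0.0]
grip_width: 0.0124
grip_force: 15.0
```

```bash
python3 -c "
from plan import *
rel(*tub_pose(.038,-.02,20,.06))"
```

```text
shift [143.3  74.3  45.8] turn [ 0.1 -0.1  0.2] | target [ 0.598 -0.033  0.372]
```

Call:
{"name": "step_arm", "arguments": {
  "steps": "35 18 10 0 0 0 255;70 37 20 0 0 0 255;105 56 32 0 0 0 255;143 74 46 0 0 0 255;143 74 46 0 0 0 255"
}}

```text
clock: 3.8
eef_pos: [0.5993, -0.0306, 0.3652]
eef_rot: [2.297, 1.688, 0.298]
wrist_force: [-1.4, 0.3, -1.5]
grip_width: 0.0123
grip_force: 15.0
```

Run:
```python
from plan import *
from bench import snapshot
rel(*tub_pose(.038,-.02,20,.0))
o=[]
for nm,(x0,y0,w,h),k in (("top",(250,100,110,110),3.6),("side",(310,110,110,110),2.7)):
    im=snapshot(nm)["image"][y0:y0+h,x0:x0+w,::-1]; o.append(cv2.convertScaleAbs(cv2.resize(im,(395,int(h*395/w)),interpolation=cv2.INTER_CUBIC),alpha=1.25))
cv2.imwrite("pics/p3.png",np.hstack(o))
```

```text
shift [ -3.1 -18.9  50. ] turn [-0.2 -0.3  0.3] | target [ 0.598 -0.033  0.312]
```

View pics/p3.png

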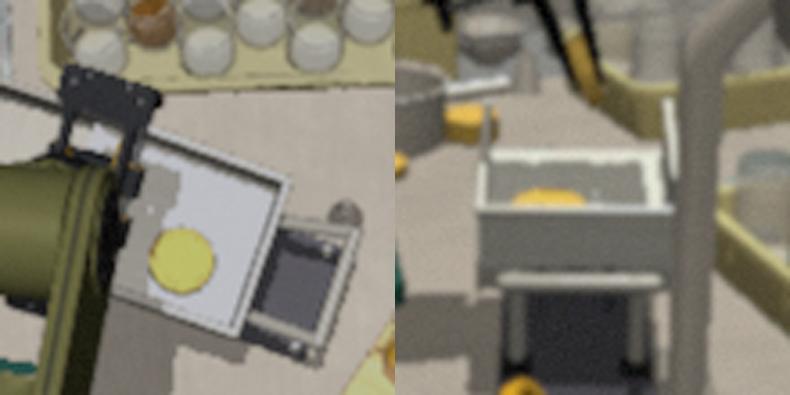

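The side picture shows the lid at (585,70), above the tub opening (480–665), and it is correctly placed for lowering. The top picture shows the gripper over the front half of the tub, clear of lid_c at (182,262).

Call:
{"name": "step_arm", "arguments": {
  "steps": "-3 -7 17 0 0 0 255;-3 -14 35 0 0 0 255;-3 -18 47 0 0 0 255;-3 -19 50 0 0 0 255;-3 -19 50 0 0 0 255"
}}

```text
clock: 4.32
eef_pos: [0.5938, -0.0378, 0.3136]
eef_rot: [2.3, 1.68, 0.295]
wrist_force: [-0.4, 0.0, 1.0]
grip_width: 0.0123
grip_force: 15.0
```

Call:
{"name": "step_arm", "arguments": {
  "steps": "0 0 0 0 0 0 175;0 0 0 0 0 0 175;0 0 0 0 0 0 175;0 0 0 0 0 0 175;0 0 0 0 0 0 175"
}}

```text
clock: 4.73
eef_pos: [0.5947, -0.037, 0.3153]
eef_rot: [2.297, 1.68, 0.298]
wrist_force: [0.4, 1.4, 0.3]
grip_width: 0.0295
grip_force: 0.0
```

Call:
{"name": "step_arm", "arguments": {
  "steps": "0 0 -10 0 0 0 175;0 0 -20 0 0 0 175;0 0 -35 0 0 0 175;0 0 -55 0 0 0 175;0 0 -85 0 0 0 150"
}}

```text
clock: 5.15
eef_pos: [0.5661, -0.0282, 0.3939]
eef_rot: [2.3, 1.683, 0.294]
wrist_force: [0.0, -0.5, -0.3]
grip_width: 0.0328
grip_force: 0.0
```

```bash
python3 -c "
from plan import *
a=rel(*rack_pose(-.066,.09)); 
from bench import snapshot
im=snapshot('side')['image'][110:220,310:420,::-1]
cv2.imwrite('side_after1.png',cv2.resize(im,None,fx=3.6,fy=3.6,interpolation=cv2.INTER_CUBIC))
"
```

```text
shift [-357.7 -145.8   55.6] turn [-10.2  -6.5  13.9] | target [ 0.345 -0.333  0.292]
```

Call:
{"name": "step_arm", "arguments": {
  "steps": "-38 -15 0 0 0 0 110;-76 -31 0 -3 -2 3 110;-114 -47 0 -6 -4 7 110;-152 -63 5 -8 -6 11 110;-190 -79 10 -10 -6 14 110"
}}

```text
clock: 5.62
eef_pos: [0.4407, -0.1886, 0.3594]
eef_rot: [2.339, 1.268, 0.355]
wrist_force: [1.0, 0.1, -1.0]
grip_width: 0.0537
grip_force: 0.0
```

```bash
python3 -c "
from plan import *
a=rel(*rack_pose(-.066,.09))"
```

```text
shift [-174.1  -34.7   55.9] turn [ 0.2 -0.5 -0.2] | target [ 0.345 -0.333  0.292]
```

Call:
{"name": "step_arm", "arguments": {
  "steps": "-36 -7 5 0 0 0 110;-72 -14 15 0 0 0 110;-108 -21 30 0 0 0 110;-144 -28 45 0 0 0 110;-174 -35 56 0 0 0 110"
}}

```text
clock: 6.03
eef_pos: [0.3444, -0.3339, 0.2907]
eef_rot: [2.341, 1.271, 0.352]
wrist_force: [0.6, -0.9, -0.5]
grip_width: 0.0542
grip_force: 0.0
```

```bash
python3 -c "
from plan import *
from bench import snapshot
a=rel(*rack_pose(-.066,.0))
im=snapshot('top')['image']
c=im[110:260,210:425,::-1].copy(); h=cv2.cvtColor(c,cv2.COLOR_BGR2HSV); m=cv2.inRange(h,(22,110,100),(35,255,255))
n_,_,st,ce=cv2.connectedComponentsWithStats(m)
for s,q in zip(st[1:],ce[1:]):
    if s[4]>60:
        w=ray('top',q+[210,110],.118); d=w-tub; print(s,q.round(1),'tub xy',d@bf,d@bl)
c=c[10:100,:150]
cv2.imwrite('pics/p4.png',cv2.resize(c,None,fx=4,fy=4,interpolation=cv2.INTER_CUBIC))
"
```

```text
shift [ 0.   0.5 88.9] turn [ 0.  -0.5 -0.1] | target [ 0.383 -0.358  0.214]
[ 64  48  17  17 203] [71.9 56.1] tub xy 0.035887154581238 0.018083661203095146
[ 82  54  17  17 227] [90.2 62.3] tub xy -0.02143620525760963 0.019413547931992958
```

Lid 1 lies flat at tub (36, 18) mm, beside lid_c at (−21, 19). Now the second lid.

Call:
{"name": "step_arm", "arguments": {
  "steps": "0 0 32 0 0 0 110;0 0 62 0 0 0 110;0 0 89 0 0 0 110;0 0 89 0 0 0 110;0 0 89 0 0 0 255"
}}

```text
clock: 6.5
eef_pos: [0.3836, -0.3555, 0.2124]
eef_rot: [2.345, 1.275, 0.352]
wrist_force: [-0.6, -0.7, -0.9]
grip_width: 0.051
grip_force: 0.0
```

Call:
{"name": "step_arm", "arguments": {
  "steps": "0 0 0 0 0 0 255;0 0 0 0 0 0 255;0 0 0 0 0 0 255;0 0 0 0 0 0 255;0 0 0 0 0 0 255"
}}

```text
clock: 6.92
eef_pos: [0.3836, -0.3558, 0.2143]
eef_rot: [2.341, 1.272, 0.352]
wrist_force: [-0.6, 0.1, -0.5]
grip_width: 0.0194
grip_force: 0.0
```

Call:
{"name": "step_arm", "arguments": {
  "steps": "0 0 0 0 0 0 255;0 0 0 0 0 0 255;0 0 0 0 0 0 255"
}}

```text
clock: 7.17
eef_pos: [0.3844, -0.3566, 0.215]
eef_rot: [2.339, 1.27, 0.353]
wrist_force: [3.9, -0.1, 5.2]
grip_width: 0.0126
grip_force: 15.0
```

Call:
{"name": "step_arm", "arguments": {
  "steps": "0 0 -8 0 0 0 255;0 0 -16 0 0 0 255;0 0 -26 0 0 0 255;0 0 -38 0 0 0 255;0 0 -50 0 0 0 255"
}}

```text
clock: 7.58
eef_pos: [0.3617, -0.342, 0.2557]
eef_rot: [2.346, 1.275, 0.351]
wrist_force: [0.7, 0.1, -0.1]
grip_width: 0.0124
grip_force: 15.0
```

Call:
{"name": "step_arm", "arguments": {
  "steps": "0 0 -38 0 0 0 255;0 0 -76 0 0 0 255;30 15 -100 0 0 0 255;70 22 -110 0 0 0 255;110 30 -115 3 2 -4 255"
}}

```text
clock: 8.0
eef_pos: [0.3944, -0.2333, 0.3743]
eef_rot: [2.337, 1.388, 0.341]
wrist_force: [0.8, 0.1, 0.5]
grip_width: 0.0122
grip_force: 15.0
```

```bash
python3 -c "
from plan import *
rel(*tub_pose(.01,-.038,20,.06))"
```

```text
shift [248.7  90.7  55.2] turn [  7.1   4.  -10. ] | target [ 0.606 -0.065  0.368]
```

Call:
{"name": "step_arm", "arguments": {
  "steps": "37 14 0 2 1 -2 255;74 27 5 4 2 -4 255;111 41 12 6 3 -7 255;148 54 22 7 4 -10 255;185 68 32 7 4 -10 255"
}}

```text
clock: 8.42
eef_pos: [0.5499, -0.1053, 0.3748]
eef_rot: [2.297, 1.685, 0.295]
wrist_force: [-0.3, -2.0, 0.1]
grip_width: 0.0122
grip_force: 15.0
```

```bash
python3 -c "
from plan import *
a=rel(*tub_pose(.01,-.038,20,.06));rel(*tub_pose(.01,-.038,20,.0),*a)"
```

```text
shift [55.1 36.8 20.7] turn [-0.2 -0.1  0.2] | target [ 0.606 -0.065  0.368]
shift [  0.  -20.5  56.4] turn [0. 0. 0.] | target [ 0.606 -0.065  0.308]
```

Call:
{"name": "step_arm", "arguments": {
  "steps": "28 18 10 0 0 0 255;55 37 20 0 0 0 255;55 30 40 0 0 0 255;55 22 60 0 0 0 255;55 16 77 0 0 0 255"
}}

```text
clock: 8.83
eef_pos: [0.6047, -0.0662, 0.3062]
eef_rot: [2.298, 1.685, 0.294]
wrist_force: [-1.8, -0.6, 17.6]
grip_width: 0.012
grip_force: 15.0
```

Call:
{"name": "step_arm", "arguments": {
  "steps": "0 0 0 0 0 0 255;0 0 0 0 0 0 255;0 0 0 0 0 0 180;0 0 0 0 0 0 180;0 0 0 0 0 0 180"
}}

```text
clock: 9.25
eef_pos: [0.605, -0.0671, 0.3094]
eef_rot: [2.297, 1.681, 0.298]
wrist_force: [0.7, -0.2, -0.1]
grip_width: 0.0257
grip_force: 0.0
```

Call:
{"name": "step_arm", "arguments": {
  "steps": "0 0 0 0 0 0 180;0 0 -10 0 0 0 180;0 0 -25 0 0 0 180;0 0 -50 0 0 0 180;0 0 -85 0 0 0 150"
}}

```text
clock: 9.67
eef_pos: [0.5764, -0.0583, 0.3873]
eef_rot: [2.301, 1.683, 0.293]
wrist_force: [-0.2, -0.1, 0.5]
grip_width: 0.0311
grip_force: 0.0
```

```bash
python3 -c "
from plan import *
o=env.get_obs(); print(o['qpos'])
for s in (1,-1):
    p,R=bar_pose(0,.12); rel(p,R@np.diag([s,s,1]))"
```

```text
[-0.1864124  -0.09126596  1.9078651  -0.04734896  0.98490455  0.14062671]
shift [-158.9   62.4    5.4] turn [ 15.5  15.3 -89. ] | target [ 0.586 -0.228  0.403]
shift [-158.9   62.4    5.4] turn [ 15.3 -15.5  89.1] | target [ 0.586 -0.228  0.403]
```

Call:
{"name": "step_arm", "arguments": {
  "steps": "-159 62 5 15 -15 89 100;-159 62 5 15 -15 89 100;-159 62 5 15 -15 89 100;-159 62 5 15 -15 89 100;-159 62 5 15 -15 89 100"
}}

```text
clock: 10.08
eef_pos: [0.586, -0.2333, 0.4074]
eef_rot: [2.802, 0.916, 0.209]
wrist_force: [-0.1, -0.5, 0.1]
grip_width: 0.0568
grip_force: 0.0
```

```bash
python3 -c "
from plan import *
o=env.get_obs(); print(o['qpos'])
p,R=bar_pose(0,.12); rel(p,R@np.diag([-1,-1,1]))"
```

```text
[-0.45850016  0.03181608  1.74793185 -0.03743273  1.13081603  0.49230602]
shift [ 2.8 -5.2  3.6] turn [  9.6 -10.   53.7] | target [ 0.586 -0.228  0.403]
```

Call:
{"name": "step_arm", "arguments": {
  "steps": "3 -5 3 10 -10 54 90;3 -5 3 10 -10 54 90;3 -5 3 10 -10 54 90;3 -5 3 10 -10 54 90;3 -5 3 10 -10 54 90"
}}

```text
clock: 10.5
eef_pos: [0.5863, -0.2226, 0.4022]
eef_rot: [3.079, 0.044, 0.076]
wrist_force: [0.1, 1.2, 0.1]
grip_width: 0.0616
grip_force: 0.0
```

```bash
python3 -c "
from plan import *
o=env.get_obs(); print(o['qpos'])
p,R=bar_pose(0,.12); rel(p,R@np.diag([-1,-1,1]))"
```

```text
[-0.44302131  0.06087977  1.72245484 -0.03466038  1.28703036  1.10780015]
shift [-0.5  5.4 -0.5] turn [ 3.1 -3.3 19.3] | target [ 0.586 -0.228  0.403]
```

Call:
{"name": "step_arm", "arguments": {
  "steps": "-1 5 0 3 -3 19 90;-1 5 0 3 -3 19 90;-1 5 0 3 -3 19 90;-1 5 0 3 -3 19 90"
}}

```text
clock: 10.83
eef_pos: [0.5856, -0.2279, 0.4024]
eef_rot: [3.105, -0.467, 0.011]
wrist_force: [-0.2, -0.6, -0.8]
grip_width: 0.0614
grip_force: 0.0
```

Run:
```python
from plan import *
from bench import snapshot
p,R=bar_pose(0,.0); rel(p,R@np.diag([-1,-1,1])); print(env.get_obs()['qpos'])
o=[]
for nm,(x0,y0,w,h) in (("top",(270,125,90,90)),("side",(310,100,100,100))):
    s=snapshot(nm)["image"]; im=s[y0:y0+h,x0:x0+w,::-1]; o.append(cv2.convertScaleAbs(cv2.resize(im,(395,395),interpolation=cv2.INTER_CUBIC),alpha=1.25))
    if nm=="top":
        m=cv2.inRange(cv2.cvtColor(s[110:210,210:340,::-1].copy(),cv2.COLOR_BGR2HSV),(22,110,100),(35,255,255)); _,_,st,ce=cv2.connectedComponentsWithStats(m)
        for a,q in zip(st[1:],ce[1:]):
            if a[4]>60: d=ray('top',q+[210,110],.118)-tub; print(a,'tub xy',d@bf,d@bl)
cv2.imwrite("pics/p5.png",np.hstack(o))
```

```text
shift [-4.000e-01 -1.000e-01  1.194e+02] turn [ 0.  -0.4  0.6] | target [ 0.586 -0.228  0.283]
[-4.56568783e-01  7.68153597e-02  1.70485767e+00  4.16386177e-04
  1.35292651e+00  1.41293159e+00]
[ 64  48  17  17 194] tub xy 0.03633860564831558 0.018062701401818787
[ 82  49  19  23 245] tub xy -0.021145834002915444 0.011340292242822285
```

View pics/p5.png

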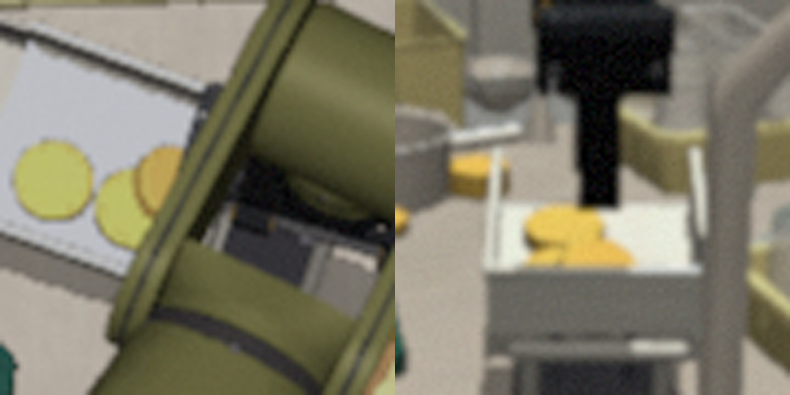

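Both picked lids are in the tub, one flat and one resting partly on lid_c. In the side picture the fingers at (600,190) line up with the handle bar at (600,348).

Call:
{"name": "step_arm", "arguments": {
  "steps": "0 0 35 0 0 0 90;0 0 70 0 0 0 90;0 0 100 0 0 0 90;0 0 119 0 0 0 90;0 0 119 0 0 0 90"
}}

```text
clock: 11.35
eef_pos: [0.5845, -0.227, 0.2767]
eef_rot: [-3.107, 0.462, 0.005]
wrist_force: [-2.0, -0.0, -1.1]
grip_width: 0.0616
grip_force: 0.0
```

Call:
{"name": "step_arm", "arguments": {
  "steps": "0 0 0 0 0 0 200;0 0 0 0 0 0 255;0 0 0 0 0 0 255;0 0 0 0 0 0 255;0 0 0 0 0 0 255",
  "force": 12
}}

```text
clock: 11.77
eef_pos: [0.5869, -0.2283, 0.2844]
eef_rot: [3.104, -0.464, 0.014]
wrist_force: [-0.1, 0.9, -0.2]
grip_width: 0.034
grip_force: 0.0
```

Call:
{"name": "step_arm", "arguments": {
  "steps": "0 0 0 0 0 0 255;0 0 0 0 0 0 255;0 0 0 0 0 0 255;0 0 0 0 0 0 255"
}}

```text
clock: 12.1
eef_pos: [0.587, -0.2265, 0.2828]
eef_rot: [-3.103, 0.466, -0.012]
wrist_force: [2.5, 8.8, 1.4]
grip_width: 0.0119
grip_force: 12.0
```

```bash
python3 -c "
import numpy as np
th=np.array([0,.07,.14,.21,.28,.35,.42,.49,.56,.63,.70,.75,.8,.85,.9,.95,1.0,1.05,1.1,1.13])
a=np.arctan2(45,-200)-th; f=205*np.cos(a)+200; u=205*np.sin(a)-45
for i in range(0,20): print(th[i].round(2),f[i].round(1),u[i].round(1),'rel', (f[i]-f[(max(i-1,0))//5*5]).round(1),(u[i]-u[(max(i-1,0))//5*5]).round(1))
"
```

```text
0.0 0.0 0.0 rel 0.0 0.0
0.07 3.6 13.9 rel 3.6 13.9
0.14 8.2 27.5 rel 8.2 27.5
0.21 13.8 40.7 rel 13.8 40.7
0.28 20.2 53.5 rel 20.2 53.5
0.35 27.6 65.9 rel 27.6 65.9
0.42 35.7 77.6 rel 8.2 11.8
0.49 44.7 88.8 rel 17.2 23.0
0.56 54.5 99.4 rel 26.9 33.5
0.63 64.9 109.2 rel 37.4 43.3
0.7 76.0 118.3 rel 48.5 52.4
0.75 84.3 124.3 rel 8.3 6.0
0.8 92.9 129.8 rel 16.9 11.6
0.85 101.8 135.0 rel 25.8 16.7
0.9 110.9 139.6 rel 34.9 21.4
0.95 120.3 143.9 rel 44.2 25.6
1.0 129.8 147.6 rel 9.5 3.7
1.05 139.5 150.9 rel 19.3 7.0
1.1 149.4 153.7 rel 29.1 9.8
1.13 155.4 155.1 rel 35.1 11.2
```

Call:
{"name": "step_arm", "arguments": {
  "steps": "0 -5 -14 0 0 0 255;0 -10 -27 0 0 0 255;0 -16 -41 0 0 0 255;0 -22 -54 0 0 0 255;0 -29 -66 0 0 0 255",
  "force": 20
}}

```text
clock: 12.52
eef_pos: [0.5953, -0.1997, 0.3499]
eef_rot: [3.105, -0.466, 0.017]
wrist_force: [8.5, 0.4, -5.5]
grip_width: 0.0112
grip_force: 19.9
```

Call:
{"name": "step_arm", "arguments": {
  "steps": "0 -8 -12 0 0 0 255;0 -17 -23 0 0 0 255;0 -27 -34 0 0 0 255;0 -37 -43 0 0 0 255;0 -48 -52 0 0 0 255"
}}

```text
clock: 12.93
eef_pos: [0.609, -0.1542, 0.4026]
eef_rot: [3.103, -0.465, 0.019]
wrist_force: [5.9, -4.0, -2.9]
grip_width: 0.0117
grip_force: 20.0
```

```bash
python3 -c "
from plan import *
o=env.get_obs();print(o['qpos'],o['wrist_force']); d=o['eef_pos']-[.5868,-.2260,.283]; print(d@bf,d@bl,d[2])"
```

```text
[-0.33305398  0.07528238  1.70613687 -0.00214169  1.34770794  1.53583926] [ 5.88839627 -4.04641617 -2.88569966]
0.07516219550726358 0.0006429387127702707 0.11961752258012653
```

Call:
{"name": "step_arm", "arguments": {
  "steps": "0 -8 -6 0 0 0 255;0 -17 -12 0 0 0 255;0 -26 -17 0 0 0 255;0 -35 -21 0 0 0 255;0 -44 -26 0 0 0 255"
}}

```text
clock: 13.35
eef_pos: [0.6217, -0.1123, 0.429]
eef_rot: [3.102, -0.465, 0.02]
wrist_force: [7.4, -3.0, -1.7]
grip_width: 0.0115
grip_force: 19.9
```

Call:
{"name": "step_arm", "arguments": {
  "steps": "0 -9 -4 0 0 0 255;0 -19 -7 0 0 0 255;0 -29 -10 0 0 0 255;0 -35 -11 0 0 0 255;0 -35 -11 0 0 0 255"
}}

```text
clock: 13.77
eef_pos: [0.6321, -0.078, 0.4407]
eef_rot: [3.104, -0.464, 0.022]
wrist_force: [5.0, -2.1, 3.4]
grip_width: 0.0113
grip_force: 20.1
```

```bash
cat > look.py <<'E'
from plan import *
from bench import snapshot
o=env.get_obs();print(o['clock'],o['wrist_force'],o['grip_width']); d=o['eef_pos']-[.5868,-.2260,.283]; print(d@bf,d@bl,d[2])
s=snapshot("top")["image"]; m=cv2.inRange(cv2.cvtColor(s[110:210,200:340,::-1].copy(),cv2.COLOR_BGR2HSV),(20,100,70),(36,255,255)); _,_,st,ce=cv2.connectedComponentsWithStats(m)
for a,q in zip(st[1:],ce[1:]):
    if a[4]>30: w=ray('top',q+[200,110],.03); print(a,q+[200,110],w.round(3))
cv2.imwrite("pics/look.png",cv2.convertScaleAbs(cv2.resize(s[95:215,200:360,::-1],None,fx=4,fy=4,interpolation=cv2.INTER_CUBIC),alpha=1.25))
E
python3 look.py; python3 -c "
from plan import *
a,b=T(92,30,.06),T(30,205,.06); print('far wall mid',(a+b)/2,'tray centre',(a+b)/2-.075*bf)"
```

```text
13.7667 [ 5.01757216 -2.07130221  3.40874017] 0.011306419174210746
0.1547575660927269 0.0018656869606094816 0.15771767054714741
[77  0 18  7 75] [286.57333333 112.54666667] [ 0.822 -0.049  0.03 ]
[ 52  11  39  16 179] [269.45810056 128.47486034] [0.769 0.006 0.03 ]
[ 39  43  43  31 454] [258.01101322 166.73348018] [0.644 0.041 0.03 ]
[ 25  74  27  26 296] [238.82432432 197.24324324] [0.547 0.1   0.03 ]
[ 53  77  20  23 202] [263.51980198 198.0049505 ] [0.544 0.021 0.03 ]
far wall mid [0.71864495 0.13571868 0.06      ] tray centre [0.69584247 0.06426907 0.06      ]
```

View pics/look.png

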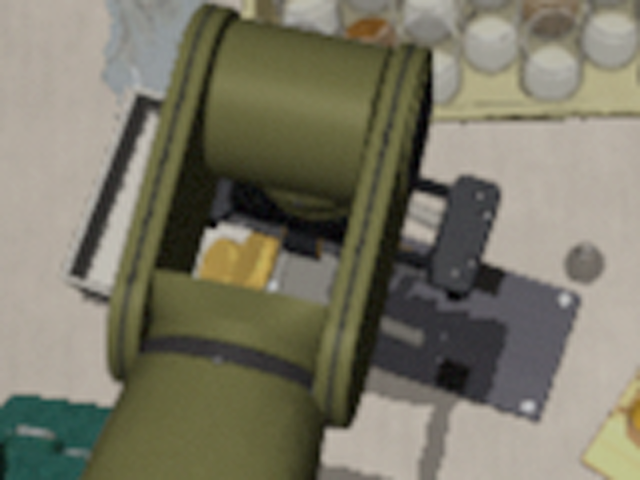

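The picture shows the arm over the tray. Gold is visible at (220–280, 235–290), near the near edge of the tray, so I'll hold and tip slightly further. That was the tenth picture, so from here I check by image code only.

Call:
{"name": "step_arm", "arguments": {
  "steps": "0 -5 -1 0 0 0 255;0 -9 -1 0 0 0 255;0 -9 -1 0 0 0 255;0 -9 -1 0 0 0 255;0 -9 -1 0 0 0 255"
}}

```text
clock: 14.23
eef_pos: [0.6346, -0.0704, 0.4421]
eef_rot: [3.103, -0.465, 0.023]
wrist_force: [5.0, -2.8, 4.4]
grip_width: 0.0114
grip_force: 20.1
```

Call:
{"name": "step_arm", "arguments": {
  "steps": "0 0 0 0 0 0 255;0 0 0 0 0 0 255;0 0 0 0 0 0 255;0 0 0 0 0 0 255;0 0 0 0 0 0 255"
}}

```text
clock: 14.65
eef_pos: [0.6345, -0.0704, 0.4421]
eef_rot: [3.103, -0.466, 0.023]
wrist_force: [5.8, -3.5, 4.2]
grip_width: 0.0113
grip_force: 20.1
```

```bash
cat > gold.py <<'E'
from plan import *
from bench import snapshot
o=env.get_obs();print(o['clock'],o['wrist_force'].round(1)); d=o['eef_pos']-[.5868,-.2260,.283]; print((d@bf).round(4),(d@bl).round(4),d[2].round(4))
tc=np.array([.697,.066,0]) # tray centre
for nm in("top","side"):
    s=snapshot(nm)["image"]; np.save(nm+"_l.npy",s)
    m=cv2.inRange(cv2.cvtColor(s[:,:,::-1].copy(),cv2.COLOR_BGR2HSV),(15,120,70),(36,255,255)); _,lab,st,ce=cv2.connectedComponentsWithStats(m)
    for a,q in zip(st[1:],ce[1:]):
        if a[4]<15: continue
        w=ray(nm,q,.028)-tc
        if abs(w@bf)<.16 and abs(w@bl)<.12: print(nm,a,"tray xy",(w@bf).round(3),(w@bl).round(3))
E
python3 gold.py
python3 - <<'E'
from plan import *
c=np.array([.697,.066,0])
for nm in("top","side"): print(nm,"tray floor corners",[proj(nm,c+sx*.075*bf+sy*.08*bl+.016*ez).round(0).tolist() for sx,sy in((-1,-1),(1,-1),(1,1),(-1,1))])
s=np.load("top_l.npy")[150:178,245:290]; h=cv2.cvtColor(s,cv2.COLOR_RGB2HSV)
for r in range(0,28): print("".join("G" if 15<=x[0]<=28 and x[1]>120 else "y" if 28<x[0]<=36 and x[1]>100 else "w" if x[2]>150 and x[1]<70 else "." for x in h[r]))
E
```

```text
14.65 [ 5.8 -3.5  4.2]
0.1627 0.0018 0.1591
top [250 153  18  14 161] tray xy -0.036 0.02
side [385 158   3  12  28] tray xy 0.066 -0.076
top tray floor corners [[[281.0, 135.0]], [[237.0, 122.0]], [[221.0, 168.0]], [[265.0, 182.0]]]
side tray floor corners [[[391.0, 185.0]], [[387.0, 166.0]], [[335.0, 166.0]], [[334.0, 185.0]]]
......................................y......
y......wwww...........................y......
Gy..wwwwwwwwww......................G........
.y..wwwwwwwwwwww..GGGG.......................
...wwwwww......w..GGGG......................y
G..wwww...GGG....GGGGGG........G.............
G..wwww.GGGGGGG..GGGGGG........G.............
y..www..GGGGGGGGGGGGGG................y......
..wwww.GGGGGGGGGGGGGGG.......................
..www..GGGGGGGGGGGGGGG.......................
..www.GGGGGGGGGGGGGGG.......................y
..ww..GGGGGGGGGGGGGGG.......................y
...w..GGGGGGGGGGGGGGG........................
.....GGGGGGGGGGGGGGG........................y
......GGGGGGGGGGGGGG.........................
....yy.....GGGGGGGGG.......................y.
.y.yyy...y.y.y..GGG........................yy
y..y....yy..yy.y.y...........................
..y.yy...y.y.y........y....................yy
....yy.....yyy...y.........................G.
..yy.y....yy..yyy.........................y..
.yyy.yyy....yyyy..........................yy.
.yy.....yy..yy...y...............y........yyy
..........y.yy.yy...............y............
.y.........................y.y.............y.
yyy....y..............y...y...yyy.........y..
................y...y...y.y.y.yy.........yy.y
......................yyyyy...y..........y.G.
```

Call:
{"name": "step_arm", "arguments": {
  "steps": "0 13 5 0 0 0 255;0 33 11 0 0 0 255;0 52 19 0 0 0 255;0 70 29 0 0 0 255;0 70 29 0 0 0 255"
}}

```text
clock: 15.17
eef_pos: [0.6123, -0.14, 0.4102]
eef_rot: [3.099, -0.469, 0.008]
wrist_force: [-3.6, -4.2, 6.2]
grip_width: 0.0115
grip_force: 19.9
```

```bash
cat >> gold.py <<'E'
s=np.load("top_l.npy")[118:184,218:290]; h=cv2.cvtColor(s,cv2.COLOR_RGB2HSV)
for r in range(0,66,1): print("".join("G" if 14<=x[0]<=36 and x[1]>130 and x[2]>90 else "o" if 30<=x[0]<=45 and x[1]>70 else "w" if x[2]>140 and x[1]<70 else "." for x in h[r]))
E
python3 gold.py
```

```text
15.1667 [-3.6 -4.2  6.2]
0.0896 0.0019 0.1272
top [247 124  16  14 161] tray xy 0.01 -0.066
top [252 150  13  20 148] tray xy -0.031 0.018
side [381 158   7  16  68] tray xy 0.047 -0.069
side [348 163   7   8  28] tray xy 0.046 0.027
side [352 176   4   6  19] tray xy -0.055 0.025
wwww.............................w..wwwwww..ww.....................o...o
.www.....ww......................ww..wwwww..www..................o.o...o
...www..w........................w...wwwwwwwwwww....w................oo.
.wwwww..www..w......................wwwwwww..wwww...w.............oo..oo
wwwwwww.wwww..........................wwwww...wwwwww.ww............o..oo
.wwwwww.ww........................w..w...www...wwwwwwwwwwwww..........o.
wwwwww.www.....................GGG......w...w....wwwwwww.........o....oo
wwwwwwwwwww.........wwww......GGGGGGGG.......................o.o..o..oo.
wwwwwwwwww.........wwwwwwww...GGGGGG.GGG......w..............oooo.o.o...
wwwwwwwwww.........wwwwwwww..GGGGGGGGGGGGG...................o....o.o...
wwwwwwwwww.........wwwwwwww..GGGGGGGGGGGGG......ww......ww..ooo.....o...
wwwwwwwwwww....
[... 3299 characters left out ...]
.w..ww...............o.......o.oo..........
wwwwwwwww..w..wwww.........................o......o...o.................
.wwwwwww...ww.wwwwww............................ooo......o.....o....oo.o
.wwwwwwwww....wwwwwwwww................................oo.o.ooo.....o...
.wwwwwwww.w.wwwwwwwwwwwwww......................o.........o.....o..oo...
.wwwwwwwww..wwwwwwwwwwwwwwww.................o..o.o........o.......o....
wwwwwwww..ww..wwwwwwwwwwwwwwwww.........o...........ooo.o.o.....o.....o.
.wwwwwwww.www.wwwwwwwwwwwwwwwwwwwww............o.o.o....o.....oo........
.wwwwwwwwwwww...wwwwwwwwwwwwwwwwwwwwww..o.o.o........ooo..oo.o.oo....oo.
..wwwwwwwwwww...wwwwwwwwwwwwwwwwwwwwww........o.oo.o..o..........o..oo..
```

One lid lies by the side wall of the tray and another by its near wall. The third is partly hidden and may be propped at the lip of the tub, so I'll rock the tub up and down once to free it.

Call:
{"name": "step_arm", "arguments": {
  "steps": "0 -18 -10 0 0 0 255;0 -37 -18 0 0 0 255;0 -57 -24 0 0 0 255;0 -70 -28 0 0 0 255;0 -70 -28 0 0 0 255"
}}

```text
clock: 15.68
eef_pos: [0.6349, -0.068, 0.4403]
eef_rot: [3.105, -0.462, 0.021]
wrist_force: [4.0, -2.0, 2.7]
grip_width: 0.0117
grip_force: 20.1
```

Call:
{"name": "step_arm", "arguments": {
  "steps": "0 20 6 0 0 0 255;0 38 14 0 0 0 255;0 56 24 0 0 0 255;0 73 34 0 0 0 255;0 88 45 0 0 0 255"
}}

```text
clock: 16.1
eef_pos: [0.6069, -0.1557, 0.3953]
eef_rot: [3.101, -0.465, 0.003]
wrist_force: [-10.8, -4.0, 8.3]
grip_width: 0.0115
grip_force: 20.1
```

```bash
sed -i 's/range(0,66,1)/range(0,60,1)/' gold.py; python3 gold.py
python3 - <<'E'
from plan import *
s=np.load("side_l.npy")[140:192,326:396]; h=cv2.cvtColor(s,cv2.COLOR_RGB2HSV)
for r in range(52): print(140+r,"".join("G" if 10<=x[0]<=36 and x[1]>120 and x[2]>60 else "w" if x[2]>150 and x[1]<70 else "#" if x[2]<70 else "." for x in h[r]))
E
```

```text
16.1 [-10.8  -4.    8.3]
0.0731 0.0023 0.1123
top [247 124  16  14 163] tray xy 0.01 -0.066
top [238 149  10  12  20] tray xy 0.028 0.016
top [242 150  20  20 128] tray xy -0.019 0.029
side [381 158   7  16  72] tray xy 0.047 -0.069
side [351 176   5   6  22] tray xy -0.053 0.026
www..............................w..wwwwww..ww......................wwww
..w.......w......................ww..wwwww..www.....................wwww
...ww.....w......................w...wwwwwwwwwww....w..............wwwww
...www..www..w......................wwwwwww..w.ww...ww.............wwww.
wwwwww..wwww..........................wwwww...wwwww.www...........wwwww.
wwwwww.www........................w..w...www...wwww.www..wwwwwww..wwww..
wwwwww..ww.....................GGG..........w....wwwww.w....wwwwwww.ww..
wwwwww.wwww.........wwww......GGGGGGGG.....w............................
wwwwwwwwww.w.......wwwwwwww...GGGGGG.GGG......w.........................
wwwwwwwwww.........wwwwwwww..GGGGGGGGGGGGG.................wwwwwwwww....
wwwwwwwwww.........wwwwwwww..GGGGGGGGGGGGGG......w......wwwwwwwwwwww....
wwwwwwwwwww.....
[... 6760 characters left out ...]
.......#.................
183 ................###....####..##########...###......###................
184 ...........#.#..##...######.############.######.##.##.................
185 .........##.###....#.######.##################....#.#.................
186 .........##..################.#################.#.....#....#..........
187 ...........#.##########################################.##............
188 .........#...###########################################.##...........
189 ..............#########################################...............
190 ..............#########################################...............
191 ..............########################################................
```

All three lids now show in the tray: one by the side wall, and two overlapping near its middle and near wall. The visible tub floor is empty. I'll hold briefly, then lower gently.

Call:
{"name": "step_arm", "arguments": {
  "steps": "0 0 0 0 0 0 255;0 0 0 0 0 0 255;0 0 0 0 0 0 255"
}}

```text
clock: 16.45
eef_pos: [0.6069, -0.1557, 0.3948]
eef_rot: [3.099, -0.465, 0.002]
wrist_force: [-11.1, -5.8, 9.7]
grip_width: 0.0116
grip_force: 20.0
```

Call:
{"name": "step_arm", "arguments": {
  "steps": "0 9 6 0 0 0 255;0 19 14 0 0 0 255;0 28 24 0 0 0 255;0 37 35 0 0 0 255;0 46 47 0 0 0 255"
}}

```text
clock: 16.87
eef_pos: [0.5934, -0.1984, 0.3446]
eef_rot: [3.106, -0.465, -0.004]
wrist_force: [-7.4, 1.0, 1.0]
grip_width: 0.0116
grip_force: 20.0
```

```bash
sed -i 's/range(0,60,1)/range(22,54,1)/' gold.py; python3 gold.py
```

```text
16.8667 [-7.4  1.   1. ]
0.0283 0.0021 0.0616
top [247 124  16  14 164] tray xy 0.01 -0.067
top [245 150  18  21 148] tray xy -0.023 0.028
side [381 168   6   7  22] tray xy 0.008 -0.063
side [351 176   5   6  24] tray xy -0.053 0.026
w.............wwwwwwwwwwwwwwwwwwwwwwwwwwwwwwwwwwwwwwwwwwwwwwwwwwwwwwww..
wwwww.........wwwwwwwwwwwwwwwwwwwwwwwwwwwwwwwwwwwwwwwwwwwwwwwwwwwwwwwwww
wwww.w.......wwwwwwwwwwwwwwwwwwwwwwwwwwwwwwwwwwwwwwwwwwwwwwwwwwwwwwwwwww
wwww........wwwwwwwwwwwwwwwwwwwwwwwwwwwwwwwwwwwwwwwwwwwwwwwwwwwwwwwwwwww
w.w.........wwwwwwwwwwwwwwwwwwwwwwwwwwwwwwwwwwwwwwwwwwwwwwwwwwwwwwwwwwww
www.........wwwwwwwwwwwwwwwwwwwwwwwwwwwwwwwwwwwwwwwwwwwwwwwwwwwwwwwwwwww
www........wwwwwwwwwwwwwwwwwwwwwwwwwwwwwwwwwwwwwwwwwwwwwwwwwwwwwwwwwwwww
ww.........wwwwwwwwwwwwww....wwwwwwwwwwwwwwwwwwwwwwwwwwwwwwwwwwwwwwwwwww
ww........wwwwwwwwwwwww.........wwwwwwwwwwwwwwwwwwwwwwwwwwwwwwwwwwwwwwww
ww........wwwwwwwwwww...G........wwwwwwwwwwwwwwwwwwwwwwwwwwwwwwwwwwwwwww
w.w.......wwwwwwwwww....ooooooo...wwwwwwwwwwwwwwwwwwwwwwwwwwwwwwwwwwwwww
w.........wwwwwwwww...Gooooo.ooo...wwwwwwwwwwwwwwwwwwwwwwwwwww
[... 770 characters left out ...]
...............wwwwwwwwwwwwwwwwwwwwwwwwwwww
.....wwwwwwwwwwwwwwww.........G............wwwwwwwwwwwwwwwwwwwwwwwwwwwww
.....wwwwwwwwwwwwwwwww...........w.........wwwwwwwwwwwwwwwwwwwwwwwwwwwww
.......wwwwwwwwwwwwwwwwww......www.........wwwwwwwwwwwwwwwwwwwwwwwwwwwww
..........wwwwwwwwwwwwwwwwwwwwwww.........wwwwwwwwwwwwwwwwwwwwwwwwwwwwww
...........wwwwwwwwwwwwwwwwwwwwwww........wwwwwwwwwwwwwwwwwwwwwwwwwwwwww
w.............w.wwwwwwwwwwwwwwwwwww.......wwwwwwwwwwwwwwwwwwwwwwwwwwwwww
ww.................wwwwwwwwwwwwwww.......wwwwwwwwwwwwwwwwwwwwwwwwwwwwwww
ww..................wwwwwwwwwwwwwww......wwwwwwwwwwwwwwwwwwwwwwwwwwwwwww
wwwww................wwwwwwwwwwwwwwww.wwwwwwwwwwwwwwwwwwwwwwwwwwwwwwwwww
```

Call:
{"name": "step_arm", "arguments": {
  "steps": "0 10 12 0 0 0 255;0 16 25 0 0 0 255;0 22 38 0 0 0 255;0 25 50 0 0 0 255;0 26 56 0 0 0 255"
}}

```text
clock: 17.38
eef_pos: [0.5858, -0.223, 0.2861]
eef_rot: [3.106, -0.465, -0.007]
wrist_force: [-8.1, -1.7, 0.8]
grip_width: 0.0116
grip_force: 20.1
```

```bash
python3 -c "
from plan import *
o=env.get_obs(); d=o['eef_pos']-[.5868,-.2260,.283]; print(d@bf,d[2],o['wrist_force'])"
```

```text
0.0025281918237841784 0.0031190212672853046 [-8.12885177 -1.70290343  0.79434819]
```

Call:
{"name": "step_arm", "arguments": {
  "steps": "0 1 2 0 0 0 255;0 2 3 0 0 0 255;0 2 4 0 0 0 255;0 2 5 0 0 0 255;0 2 5 0 0 0 255"
}}

```text
clock: 17.8
eef_pos: [0.5855, -0.2242, 0.2822]
eef_rot: [-3.106, 0.465, 0.006]
wrist_force: [-7.3, 1.6, -0.7]
grip_width: 0.0115
grip_force: 20.0
```

Call:
{"name": "step_arm", "arguments": {
  "steps": "0 0 1 0 0 0 255;0 0 2 0 0 0 255;0 0 3 0 0 0 255;0 0 3 0 0 0 255"
}}

```text
clock: 18.13
eef_pos: [0.5854, -0.2246, 0.2795]
eef_rot: [3.107, -0.465, -0.006]
wrist_force: [-7.9, -0.4, 0.3]
grip_width: 0.0115
grip_force: 20.1
```

Call:
{"name": "step_arm", "arguments": {
  "steps": "0 0 1 0 0 0 255;0 0 2 0 0 0 255;0 0 4 0 0 0 255;0 0 5 0 0 0 255;0 0 6 0 0 0 255"
}}

```text
clock: 18.55
eef_pos: [0.5861, -0.2249, 0.2788]
eef_rot: [3.106, -0.465, -0.005]
wrist_force: [-16.5, 3.9, 19.9]
grip_width: 0.0115
grip_force: 20.1
```

Run:
```python
from plan import *
from bench import snapshot
a=np.load("side.npz")["image"]; b=snapshot("side")["image"]; print(env.get_obs()["wrist_force"])
# handle bar / tub rear wall rows: vertical brightness profile shift along columns
from scipy.signal import correlate
for c0,c1,r0,r1 in((372,382,160,200),(345,352,160,200),(340,346,160,198),(376,384,145,185)):
    f=lambda i:np.gradient(cv2.resize(i[r0:r1,c0:c1].mean((1,2))[:,None].astype(np.float32),(1,(r1-r0)*8),interpolation=cv2.INTER_CUBIC)[:,0])
    x,y=f(a),f(b); k=correlate(y,x); print((k.argmax()-(len(x)-1))/8, (k.max()/np.sqrt((x@x)*(y@y))).round(3))
```

```text
[-16.24398444   4.07781751  18.48769642]
0.0 0.902
0.625 0.522
0.0 0.794
0.0 0.952
```

Contact is 20 N and the picture shift is 0, so the legs are down. Releasing now.

Call:
{"name": "step_arm", "arguments": {
  "steps": "0 0 -3 0 0 0 255;0 0 -3 0 0 0 200;0 0 -3 0 0 0 100;0 0 -3 0 0 0 90;0 0 -3 0 0 0 90"
}}

```text
clock: 19.02
eef_pos: [0.5875, -0.225, 0.2785]
eef_rot: [3.105, -0.464, 0.01]
wrist_force: [-0.2, 0.5, 0.4]
grip_width: 0.0328
grip_force: 0.0
```

Call:
{"name": "step_arm", "arguments": {
  "steps": "0 0 -3 0 0 0 90;0 0 -15 0 0 0 90;0 0 -40 0 0 0 90;0 0 -75 0 0 0 90;0 0 -110 0 0 0 90"
}}

```text
clock: 19.43
eef_pos: [0.5864, -0.2247, 0.3895]
eef_rot: [3.106, -0.465, 0.007]
wrist_force: [0.6, -0.4, -0.2]
grip_width: 0.0607
grip_force: 0.0
```

```bash
python3 -c "
from plan import *
R=Rn.from_rotvec(env.get_obs()['eef_rot']).as_matrix(); print(R.T@[-1,0,0])"
```

```text
[-0.95619056  0.29271504 -0.00418486]
```

Back the arm off to see everything, then run a final check by code.

Call:
{"name": "step_arm", "arguments": {
  "steps": "-38 12 -10 0 0 0 90;-76 23 -20 0 0 0 90;-114 35 -30 0 0 0 90;-150 46 -30 0 0 0 90;-150 46 -30 0 0 0 90"
}}

```text
clock: 19.85
eef_pos: [0.4253, -0.2242, 0.4187]
eef_rot: [3.103, -0.468, 0.009]
wrist_force: [0.9, -0.5, 0.1]
grip_width: 0.0615
grip_force: 0.0
```

```bash
python3 gold.py | grep tray
python3 - <<'E'
from plan import *
for nm,regs in(("top",dict(band=(352,185,20,25),rack=(345,175,70,70),jar=(312,232,24,26),shaker=(395,180,30,30),counter=(272,225,28,28),handle=(318,155,35,45))),("side",dict(handle=(333,155,55,50),shaker=(362,230,24,62),band=(335,212,22,25)))):
    a=np.load(nm+".npz")["image"]; b=np.load(nm+"_l.npy")
    for k,(x,y,w,h) in regs.items():
        t=a[y:y+h,x:x+w]; s=b[y-6:y+h+6,x-6:x+w+6]; r=cv2.matchTemplate(s,t,cv2.TM_CCOEFF_NORMED); _,v,_,p=cv2.minMaxLoc(r); print(nm,k,"shift",p[0]-6,p[1]-6,round(v,3))
s=np.load("top_l.npy")[118:184,218:290]; h=cv2.cvtColor(s,cv2.COLOR_RGB2HSV)
for r in range(0,56,2): print("".join("G" if 10<=x[0]<=36 and x[1]>90 and x[2]>50 else "w" if x[2]>140 and x[1]<70 else "." for x in h[r]))
E
```

```text
top [247 124  16  14 166] tray xy 0.01 -0.066
top [238 149  28  23 262] tray xy -0.019 0.026
top band shift 0 0 0.852
top rack shift 0 0 0.361
top jar shift -1 2 0.256
top shaker shift 0 0 0.999
top counter shift 0 0 0.999
top handle shift 0 0 0.971
side handle shift 0 0 0.986
side shaker shift 0 0 0.996
side band shift 0 0 0.937
.................................w...............GG.....................
........................................................................
........................................................................
..w...........................GGGGGGG...................................
...................wwwwwwww..GGGGGGGGGGGG...............................
...................wwwwwwww..GGGGGGGGGGGGGGG................w....wwwww..
.................wwwwwwwwwww.GGGGGGGGGGGGGGGG.............ww....wwwwwwww
..w..............wwwwwwwwwww..GGGGGGGGGGGGGGG...................ww.w...w
................wwwwwwwwwwwww..GGGGGGGGGGGGG...wwww..................www
...............wwwwwwwwwwwwwwww...GGGGGGGGG....wwwwwwwww..www...........
...............wwwwwwwwwwwwwwwwwww....
[... 575 characters left out ...]
GGGGGGG.www...wwwwwwwwwwwwwwwwwwwwwwwwwwwww
........wwwwwwwwww.GGGGGGGGGGGGGGGGG.w.GGGGGGG.wwwwwwwwwwwwwwwwwwwwwwwww
.......wwwwwwwwwww..GGGGGGGGGGGGGGGGGGGGGGGGGGGG.wwwwwwwwwwwwwwwwwwwwwww
......wwwwwwwwwwwww.GGGGGGGGGGGGGGGGGGGGGGGGGGGG.wwwwwwwwwwwwwwwwwwwwwww
......wwwwwwwwwwwwww..GGGGGGGGGGGGGGGGGGGGGGGGGGwwwwwwwwwwwwwwwwwwwwwwww
.....wwwwwwwwwwwwwwwww....GGGG...wGGGGGGGGGGGGGwwwwwwwwwwwwwwwwwwwwwwwww
..........wwwwwwwwwwwwwwwwwwwwwww.GGGGGGGGGGGG.wwwwwwwwwwwwwwwwwwwwwwwww
................wwwwwwwwwwwwwwwwww.GGGGGGGGGGGwwwwwwwwwwwwwwwwwwwwwwwwww
.....................wwwwwwwwwwwwww..GGGGGGGG.wwwwwwwwwwwwwwwwwwwwwwwwww
........................w..wwwwwwwwwww........wwwwwwwwwwwwwwwwwwwwwwwwww
```

All three lids are in the tray: one leaning on the side wall, two lying flat. The tub is empty and back in its starting position, and the shaker, counter and band haven't moved. The arm hides the jar in this view, but nothing went near it.

```bash
python3 -c "
from bench import env
print(env.finish_job())"
```

```text
the job is handed in; nothing more can be done
None
```

I handed the job in with all three lids in the catch tray, the barrow lowered gently back onto its legs and the screw band still in the rack. The hand-in returned no verdict; my last camera check showed the shaker and counter unmoved, but the arm hid the jar and I did not check the nozzle.

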